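Index the press dial to the sleeve that was missed

ROBOT

A 6-joint arm with a two-finger parallel gripper is mounted at the origin on the work surface. World frame = base frame: x ahead of the robot, y to its left, z up, the work surface at z = 0. Lengths are in m, angles in rad, forces in N, time in s.
With the tool pointing down it reaches from about 0.35 to 0.925 m from the base axis. Payload 6.4 kg.
Tool frame: the origin (TCP) lies between the finger pads; the fingertips stand 17 mm ahead of it and the grasp point (between the pads) lies 2 mm behind it; z points along the fingers, x is the direction in which the jaws open and shut, and the axes are right-handed (so a half turn about z gives the same grasp; the last joint's range is limited). The gripper opens to 94 mm and grips with 3 to 60 N. Pads are 16 mm wide; open, the fingers measure 119 mm over their backs; the gripper's body (75 mm by 177 mm) begins 78 mm behind the grasp point.
Start: joints at [0.948, 0.245, 1.558, -0, 1.339, -0.174], TCP at [0.282, 0.586, 0.222] pointing down, gripper open.
Joint ranges: [-3.13, 3.13], [-1.02, 2.26], [0.13, 2.54], [-0.95, 4.09], [0.21, 2.88], [-2.74, 2.74]. Speed limits (rad/s): [2.57, 2.57, 3.14, 3.14, 3.14, 3.14].

INTERFACE

Orientations are given as a unit quaternion [x, y, z, w].
In Python, from rig import ctrl gives the robot as it stands.
- The arm moves only by the tool carry_out, never from a script. Its argument "rows" is a list of rows, each a list of 4 numbers: the shift along the tool's x, y, z in m, then the turn about the tool's z in rad. A call has 1 to 8 rows; each row is the pose to reach, as a shift and turn from the pose commanded when the call began, along the tool's axes at that moment; what a row does not reach only later rows make up. A row lasts 1/10 s, in which the tool goes at most 50 mm and 8.59 degrees, less where a joint would pass 70% of its speed; a pose out of reach is approached as far as the arm can. A call with a gripper value outside its range is refused whole. "grip" is the opening, from 0 (shut) to 1 (fully open), set as the call begins (left out, the last holds). The fingers move at their own pace and stop on an object; "newtons" is the grip in N (left out, the last holds). Time passes only in rows, so rows that repeat a pose let the fingers close. It gives the time, the measured TCP pose, the force and the opening at its end, in the units of the state.
- ctrl.observe(): the state, without advancing time (a new reading comes with each control period).
- ctrl.read_camera(name): name is "scene" or "top"; returns a dict with "pixels" (384x512x3 uint8, red, green, blue), "mtx" (3x3 intrinsics, pixels), "rvec" (rotation vector, rad) and "tvec" (3), from world to camera coordinates, as OpenCV has them. Camera axes: x right, y down, z forward; pixel columns grow to the right and rows downward; lengths in m; the calibration is good to about 2 mm. A picture is of the moment at which its call begins. There is no depth.
- ctrl.sign_off(): hands the job in, once; it reports no verdict.
Trained networks look in the newest picture that a camera, given by its name, has taken for a name from the list of things; names that differ only in an ending like _2 or _b are one class to them, and where a whole thing is asked for, a point or a joint stands for the part that bears it (a point fixed in the world has none). Each returns a list of dicts, best first, with "conf" (0 to 1); they miss things now and then, are a little off and sometimes report something else, mostly with a low value. They report only what shows in the picture. A call takes as long as a camera call.
- ctrl.search_frame(name, camera): "rect" ([left, top, width, height] in pixels, round what is visible of it).
- ctrl.silhouettes(name, camera): "mask" (384x512 bool, what is visible of it) and "rect" ([left, top, width, height] in pixels, round what is visible of it).
The state is a dict: "time": time; "qpos": joint angles; "qd": joint speeds; "joint_torque": joint torques, N m; "tcp_pos": TCP position; "ee_rot": TCP orientation; "contact_force": force on the tool from outside, world axes, zero at the start; "torque": the same for the moment, N m; "opening": finger opening in m.
Only numpy, scipy, OpenCV 4.12 (cv2) and the standard library are available. Lean on these libraries where they do the work, as an engineer would, in place of code of your own. Each camera call takes 0.05 s, during which the arm holds its last target.

TASK

One sleeve on the index dial was missed: its plug still stands proud, while the plugs of the other five are pressed flush. Step the dial round by pushing its finger tabs, either way, until the missed sleeve sits in the click position directly under the press ram, then move clear. Push only on the tabs: do not touch the nests or sleeves or lift anything out, keep off the press, and leave the other things on the bench where they are.

Things in the scene. Friction and masses are not known exactly. Their poses are not given: they have to be found in the camera images.
- fixture: Bolted-down steel base plate (190 x 350 x 14 mm) carrying the index dial and a small bench arbor press; it never moves in a run. Origin on the dial's vertical axis at bench level, z up. The press is on its -y side: in this frame the ram's axis is at (0, -55 mm) and the plate covers x -95 to 95, y -265 to 85 mm.
- press: Grey arbor press, same origin and axes as fixture (mm): column x -25..25, y -208..-144, to z 265; head overhanging the dial x -27..27, y -207..-26, z 180..265; 22 mm square ram at (0, -55), z 140 to 330; lever on the +x side (x 37..70) from y -65, z 180 up and back to y -235, z 395. Keep off it.
- dial (a joint): Turn of the dial in rad, positive counter-clockwise from above, 0 at the start, range -7..7. A detent gives six clicks, every 60 degrees (0, 1.047, 2.094 ..), each with one nest under the ram. About 3 to 6 N at a tab pushes it over the crest half-way between clicks; then it runs on by itself, damped, into the next click. Released before the crest it goes back.
- tabs: Six finger tabs turning with the dial plate (160 mm across, 55 to 67 mm above the bench). Origin on the dial's axis at bench level; axes as fixture's when dial = 0. Each is an upright radial steel blade 6 mm thick, at 0, 60, 120, 180, 240, 300 deg from this x axis, 74 to 114 mm from the axis, 55 to 97 mm above the bench. Outside the rim, between tabs, is free space.
- nests: Six round steel collars on the dial, one for each sleeve, turning with it: same origin and axes as tabs. Nest centres 55 mm from the axis at angles 30, 90, 150, 210, 270, 330 degrees, half-way between the tabs; outside diameter about 37 mm, bore 28 mm, tops 77 mm above the bench.
- station (a point): Point under the ram on the dial's top face (67 mm above the bench), fixed to the fixture: where the middle of the nest must stand.
- missed_mid (a point): The missed sleeve, loose in a nest: steel, 26 mm diameter, 24 mm high, with a plug 18 mm in diameter standing 26 mm proud of its top (50 mm in all). The point is on its axis 12 mm above its underside, so 79 mm above the bench. It starts in any nest but the one under the ram.
- pressed0_mid (a point): A finished sleeve, loose in the nest that starts under the ram: steel, 26 mm diameter, 24 mm high, plug flush. The point is on its axis 12 mm above its underside.
- pressed1_mid (a point): A finished sleeve, loose in another nest: steel, 26 mm diameter, 24 mm high, plug flush. The point is on its axis 12 mm above its underside.
- pressed2_mid (a point): A finished sleeve, loose in another nest: steel, 26 mm diameter, 24 mm high, plug flush. The point is on its axis 12 mm above its underside.
- pressed3_mid (a point): A finished sleeve, loose in another nest: steel, 26 mm diameter, 24 mm high, plug flush. The point is on its axis 12 mm above its underside.
- pressed4_mid (a point): A finished sleeve, loose in another nest: steel, 26 mm diameter, 24 mm high, plug flush. The point is on its axis 12 mm above its underside.
- tape: Roll of tape lying flat, 90 mm across, 24 mm high; origin under its centre.
- oiler: White plastic oil bottle, 44 mm diameter, 110 mm tall, standing; origin under its centre.
- driver: Screwdriver with black handle lying on the bench along its x axis, about 200 mm long.
- gauge: Steel plug gauge standing on end, 20 mm diameter, 95 mm tall; origin under its centre.
- spare0: Empty steel sleeve standing on the bench, 26 mm diameter, 24 mm high; origin under its centre.
- spare1: Another empty steel sleeve, the same.

How it is judged:
By the outcome, as a careful person would: the job done as asked, in the order asked, and still so for the second after the job is handed in, with the robot touching nothing.
It also fails if it takes over 64 s, if anything falls off the work surface, if the arm or the gripper's body presses on something with over 40 N, if the wrist force passes 120 N, or if a joint passes its speed limit or range.

## Working session

There is one attempt and no reset: what is moved stays moved. The work goes in short steps, Python scripts to look and compute and a tool call to move; the robot and the scene stay as the last step left them, time stands still between calls to the robot, and variables do not carry over. Pictures are saved under pics/ and viewed, and the job is handed in when it is done.

Besides the shell and the picture viewer there is one more tool, called after "Call:" by a JSON object that holds its "name" and its "arguments". carry_out: Moves the arm, as the interface text tells. Its arguments: {"type":"object","properties":{"rows":{"type":"array","items":{"type":"array","items":{"type":"number"}}},"grip":{"type":"number"},"newtons":{"type":"number"}},"required":["rows"]}

```bash
mkdir -p pics
python3 - <<'E'
from rig import ctrl
import cv2,numpy as np
for n in ("scene","top"):
    c=ctrl.read_camera(n); cv2.imwrite(f"pics/{n}0.png",cv2.resize(c["pixels"][:,:,::-1],(800,600),interpolation=cv2.INTER_CUBIC))
    print(n,c["mtx"].tolist(),c["rvec"],c["tvec"])
    for t in ("fixture","dial","missed_mid","tabs","pressed0_mid"):
        print(t,[(np.round(d["rect"]).tolist(),round(d["conf"],2)) for d in ctrl.search_frame(t,n)][:7])
print(ctrl.observe())
E
```

```text
scene [[384.3042917924704, 0.0, 249.69490491409752], [0.0, 384.3042917924704, 195.97652588905902], [0.0, 0.0, 1.0]] [ 1.54344124  1.92966242 -0.84355801] [ 0.10840203 -0.28885926  1.68838711]
fixture [([181.0, 133.0, 122.0, 115.0], 0.69)]
dial [([239.0, 178.0, 66.0, 59.0], 0.94), ([256.0, 189.0, 6.0, 10.0], 0.51)]
missed_mid []
tabs [([235.0, 179.0, 70.0, 56.0], 0.93)]
pressed0_mid [([245.0, 198.0, 9.0, 11.0], 0.47), ([272.0, 207.0, 12.0, 10.0], 0.22)]
top [[361.06617890734145, 0.0, 254.00516959079712], [0.0, 361.06617890734145, 189.84184796389403], [0.0, 0.0, 1.0]] [ 2.1195255  -2.12954314  0.19014593] [0.00686812 0.51922765 0.94608057]
fixture [([188.0, 73.0, 142.0, 144.0], 0.72), ([115.0, 185.0, 14.0, 12.0], 0.36)]
dial [([190.0, 135.0, 81.0, 79.0], 0.66), ([93.0, 212.0, 39.0, 32.0], 0.32)]
missed_mid [([237.0, 182.0, 13.0, 11.0], 0.46)]
tabs [([190.0, 132.0, 81.0, 84.0], 0.79)]
pressed0_mid [([240.0, 184.0, 10.0, 11.0], 0.64), ([248.0, 167.0, 4.0, 2.0], 0.43)]
{'time': 0.6, 'qpos': array([ 9.47914253e-01,  2.45075544e-01,  1.55777913e+00, -1.67873494e-05,
        1.33871905e+00, -1.74059527e-01]), 'qd': array([-0.00176074, -0.00082447,  0.00140403, -0.00114067,  0.00080732,
       -0.0007304 ]), 'joint_torque': array([-1.01910726e-03, -4.15593410e+01, -3.14716494e+01,  6.84339716e-02,
        2.90103222e-02, -3.75891966e-05]), 'tcp_pos': array([0.28202244, 0.58564812, 0.22248214]), 'ee_rot': array([8.46729449e-01, 5.32023721e-01, 1.18475813e-05, 3.99325209e-06]), 'contact_force': array([-0.33168608,  0.85134006,  0.02638294]), 'torque': array([-0.00153596, -0.0107648 ,  0.05140059]), 'opening': 0.09434046802230016}
```

View pictures.

View pics/scene0.png

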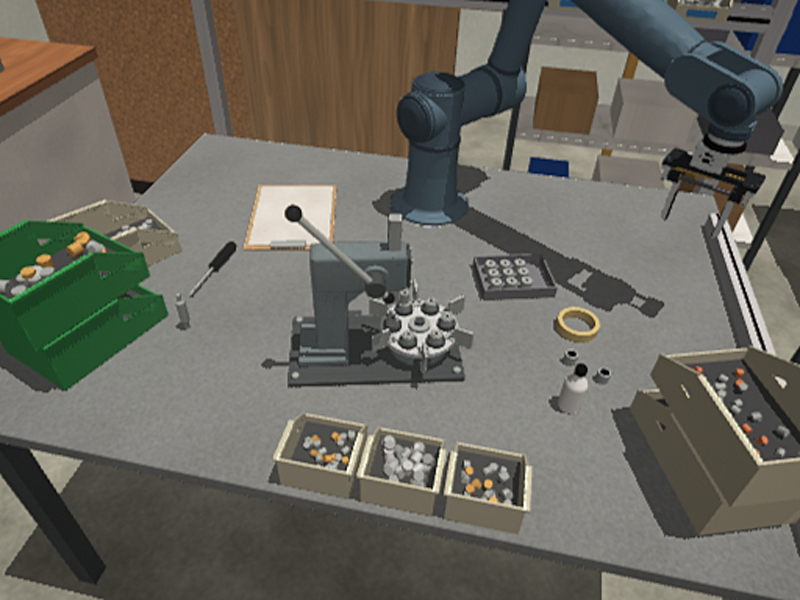

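View pics/top0.png

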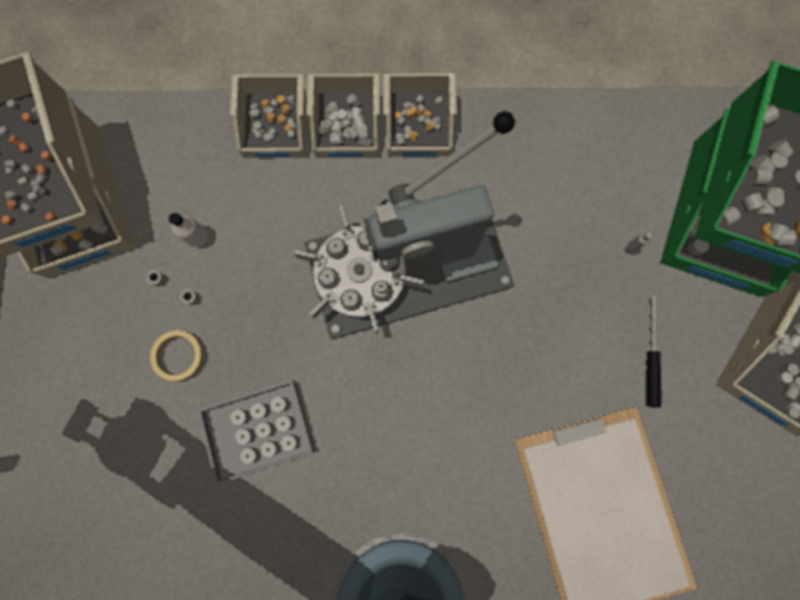

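Run:
```python
import cv2
a=cv2.imread("pics/scene0.png");cv2.imwrite("pics/sc.png",cv2.resize(a[190:400,270:490],None,fx=2.8,fy=2.8,interpolation=cv2.INTER_CUBIC))
a=cv2.imread("pics/top0.png");cv2.imwrite("pics/tc.png",cv2.resize(a[100:350,270:530],None,fx=2.4,fy=2.4,interpolation=cv2.INTER_CUBIC))
```

```text
(no output)
```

View pics/sc.png

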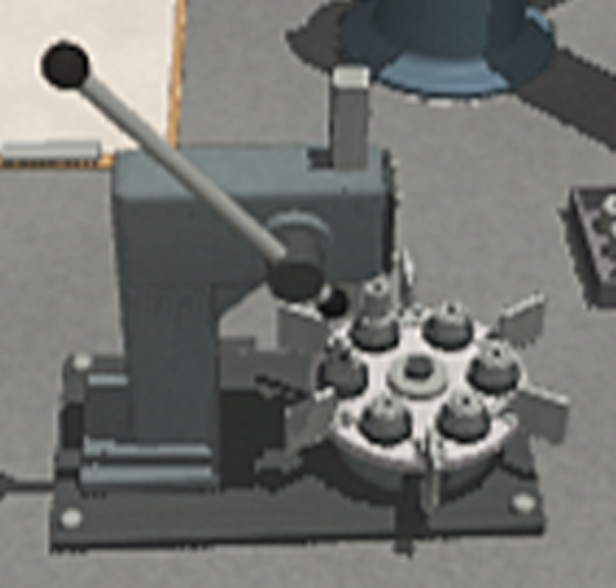

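View pics/tc.png

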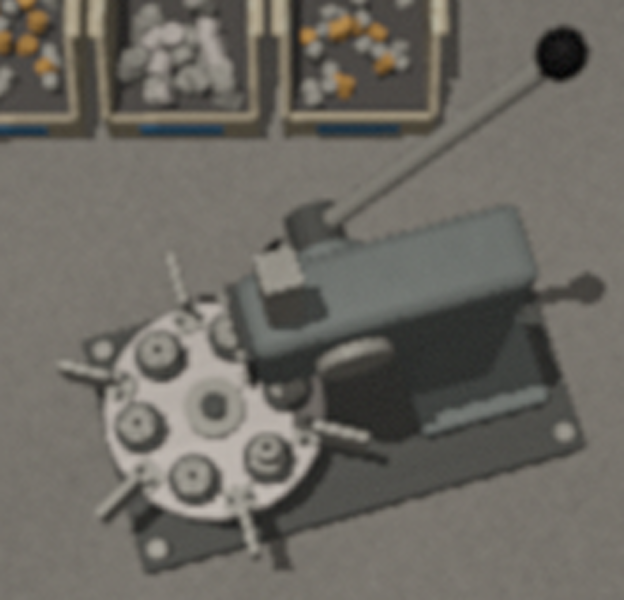

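Top and scene views: the tall plug is at about (382,290) in the top picture and (405,295) in the scene picture. That puts it next to the ram on the robot side, at about 210° in the fixture frame, so one click counter-clockwise should do it. I'll fit the fixture pose next.

```bash
cat > h.py <<'E'
import numpy as np,cv2
from rig import ctrl
def P(c,pts): return cv2.projectPoints(np.float64(pts),c["rvec"],c["tvec"],c["mtx"],None)[0].reshape(-1,2)
def W(p,f):
    p=np.float64(p); c,s=np.cos(f[2]),np.sin(f[2])
    return np.c_[f[0]+c*p[:,0]-s*p[:,1],f[1]+s*p[:,0]+c*p[:,1],p[:,2]]
def tip(a,d=0,r=.114,z=.097): a=np.radians(a)+d; return [r*np.cos(a),r*np.sin(a),z]
def draw(c,f,fn,d=0,box=None,k=6,extra=[]):
    im=cv2.resize(c["pixels"][:,:,::-1],None,fx=k,fy=k,interpolation=cv2.INTER_CUBIC).copy()
    def ln(pts,col):
        q=(P(c,W(pts,f))+.5)*k
        cv2.polylines(im,[np.int32(q)],True,col,1)
    for a in range(0,360,60):
        ln([tip(a,d,.074),tip(a,d),tip(a,d,.114,.055)],(0,0,255))
        t=np.linspace(0,6.28,30); n=tip(a+30,d,.055,.077)
        ln(np.c_[n[0]+.0185*np.cos(t),n[1]+.0185*np.sin(t),0*t+.077],(0,255,0))
    ln([[-.095,-.265,.014],[.095,-.265,.014],[.095,.085,.014],[-.095,.085,.014]],(255,0,0))
    x,y,w,h=box; im=im[y*k:(y+h)*k,x*k:(x+w)*k]; cv2.imwrite(fn,im)
E
python3 - <<'E'
from h import *
from scipy.optimize import least_squares
T=ctrl.read_camera("top");S=ctrl.read_camera("scene")
tm=[((170,255),tip(0)),((60,365),tip(60)),((100,517),tip(120)),((253,553),tip(180)),((370,437),tip(240)),((213,407),[0,0,.075]),((150,573),[-.095,.085,.014]),((583,445),[-.095,-.265,.014])]
sm=[((570,400),tip(60)),((545,292),tip(120)),((543,525),[.095,.085,.014]),((52,535),[.095,-.265,.014])]
tp=(np.array([m[0] for m in tm])/2.4+[270,100])/1.5625-.5; sp=(np.array([m[0] for m in sm])/2.8+[270,190])/1.5625-.5
g=lambda f:np.r_[P(T,W([m[1] for m in tm],f))-tp,P(S,W([m[1] for m in sm],f))-sp]
best=None
r=least_squares(lambda f:g(f).ravel(),[.5,.05,.25],loss="soft_l1",x_scale=[.01,.01,.05])
print(r.x,np.degrees(r.x[2]));print(np.round(g(r.x),1).tolist())
np.save("f.npy",r.x)
draw(T,r.x,"pics/dt.png",box=(170,110,130,95));draw(S,r.x,"pics/ds.png",box=(180,150,130,100))
E
```

```text
[0.56308766 0.06961458 0.28095097] 16.097304599406296
[[0.1, -0.8], [-0.8, -0.4], [-0.5, -0.2], [1.3, 0.5], [0.3, 0.1], [0.6, 0.1], [-1.1, 0.8], [1.8, 0.4], [0.3, 0.2], [0.0, 0.4], [1.2, -0.6], [-0.3, 1.6]]
```

View pics/dt.png

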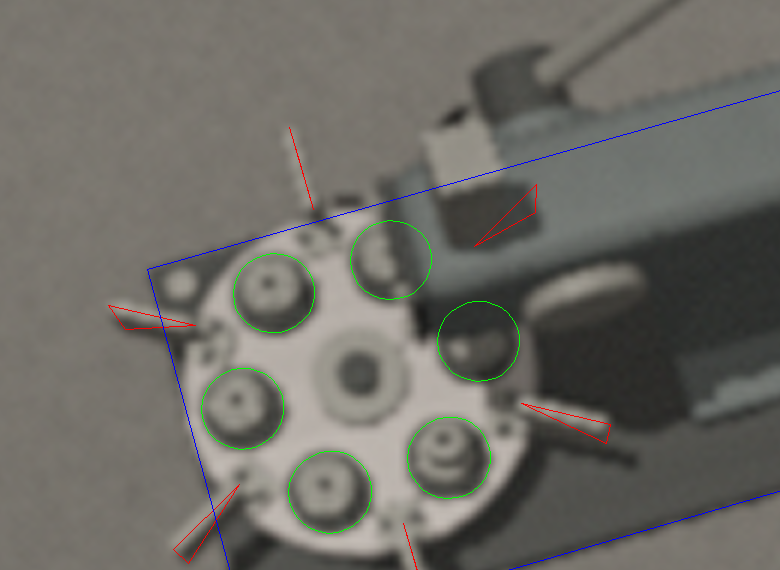

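View pics/ds.png

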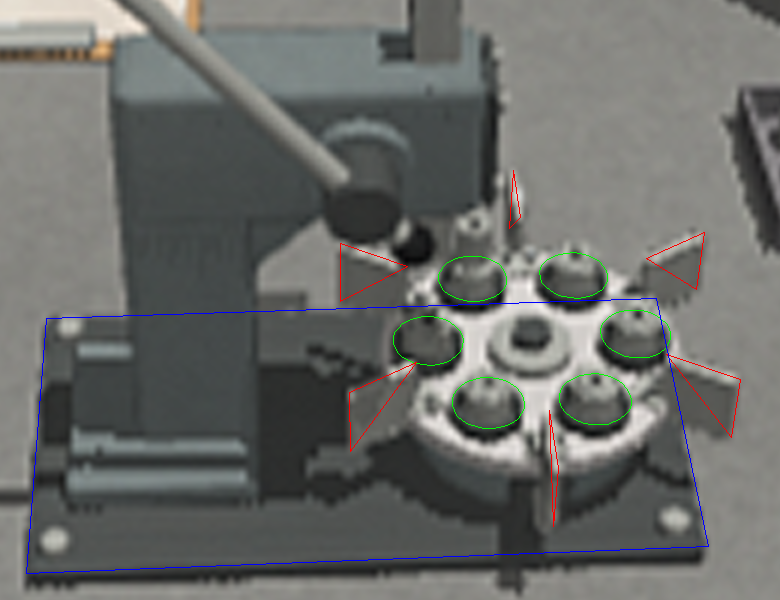

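```bash
cat >> h.py <<'E'
def plan(degs,r=.097,z=.088):
    from scipy.spatial.transform import Rotation as R
    f=np.load("f.npy");o=ctrl.observe();Rt=R.from_quat(o["ee_rot"])
    print("t",o["time"],o["tcp_pos"],"F",o["contact_force"],o["opening"])
    for a in degs:
        w=W([tip(a,0,r,z)],f)[0]; print(a,w.round(4),Rt.inv().apply(w-o["tcp_pos"]).round(4))
E
python3 -c "
from h import *
plan([100]+list(range(104,152,4)))"
```

```text
t 0.7 [0.28204981 0.58565325 0.2225012 ] F [ 0.38205684  0.89111432 -0.07547407] 0.09425622885240102
100 [0.5204 0.1567 0.088 ] [-0.283   0.4009  0.1345]
104 [0.5144 0.1535 0.088 ] [-0.2885  0.3969  0.1345]
108 [0.5087 0.1499 0.088 ] [-0.2942  0.3933  0.1345]
112 [0.5032 0.146  0.088 ] [-0.3002  0.3901  0.1345]
116 [0.4981 0.1416 0.088 ] [-0.3064  0.3873  0.1345]
120 [0.4932 0.1369 0.088 ] [-0.3127  0.385   0.1345]
124 [0.4887 0.1318 0.088 ] [-0.3192  0.3831  0.1345]
128 [0.4845 0.1265 0.088 ] [-0.3258  0.3816  0.1345]
132 [0.4807 0.1209 0.088 ] [-0.3325  0.3807  0.1345]
136 [0.4774 0.115  0.088 ] [-0.3393  0.3802  0.1345]
140 [0.4744 0.1089 0.088 ] [-0.3461  0.3802  0.1345]
144 [0.4719 0.1026 0.088 ] [-0.3528  0.3806  0.1345]
148 [0.4698 0.0962 0.088 ] [-0.3595  0.3815  0.1345]
```

Call:
{"name": "carry_out", "arguments": {"rows": [[-0.02, 0.028, 0], [-0.045, 0.063, 0], [-0.07, 0.1, 0], [-0.095, 0.135, 0], [-0.12, 0.17, 0], [-0.145, 0.205, 0], [-0.165, 0.235, 0], [-0.18, 0.255, 0]], "grip": 0, "newtons": 40}}

```text
schema error: expected 4 numbers
```

Call:
{"name": "carry_out", "arguments": {"rows": [[-0.02, 0.028, 0, 0], [-0.045, 0.063, 0, 0], [-0.07, 0.1, 0, 0], [-0.095, 0.135, 0, 0], [-0.12, 0.17, 0, 0], [-0.145, 0.205, 0, 0], [-0.165, 0.235, 0, 0], [-0.18, 0.255, 0, 0]], "grip": 0, "newtons": 40}}

```text
time: 1.5
tcp_pos: [0.4347, 0.3109, 0.2227]
ee_rot: [0.847, 0.531, 0.0, 0.0]
contact_force: [0.2, 0.4, 0.5]
opening: 0.0337
```

Call:
{"name": "carry_out", "arguments": {"rows": [[-0.02, 0.03, 0, 0], [-0.045, 0.065, 0, 0], [-0.07, 0.1, 0, 0], [-0.09, 0.13, 0, 0], [-0.103, 0.146, 0, 0], [-0.103, 0.146, 0, 0], [-0.103, 0.146, 0, 0]]}}

```text
time: 2.2
tcp_pos: [0.5204, 0.1568, 0.2225]
ee_rot: [0.847, 0.532, 0.0, -0.0]
contact_force: [0.7, 1.1, -0.3]
opening: 0.0008
```

```bash
python3 -c "
from h import *
plan([100,108])
f=np.load('f.npy')
draw(ctrl.read_camera('top'),f,'pics/dt1.png',box=(170,110,130,95));draw(ctrl.read_camera('scene'),f,'pics/ds1.png',box=(180,130,130,100))"
```

```text
t 2.2 [0.52042489 0.15675263 0.22246621] F [ 0.70431752  1.08795627 -0.32553027] 0.0008183955969667824
100 [0.5204 0.1567 0.088 ] [-1.000e-04  1.000e-04  1.345e-01]
108 [0.5087 0.1499 0.088 ] [-0.0113 -0.0075  0.1345]
```

View pics/ds1.png

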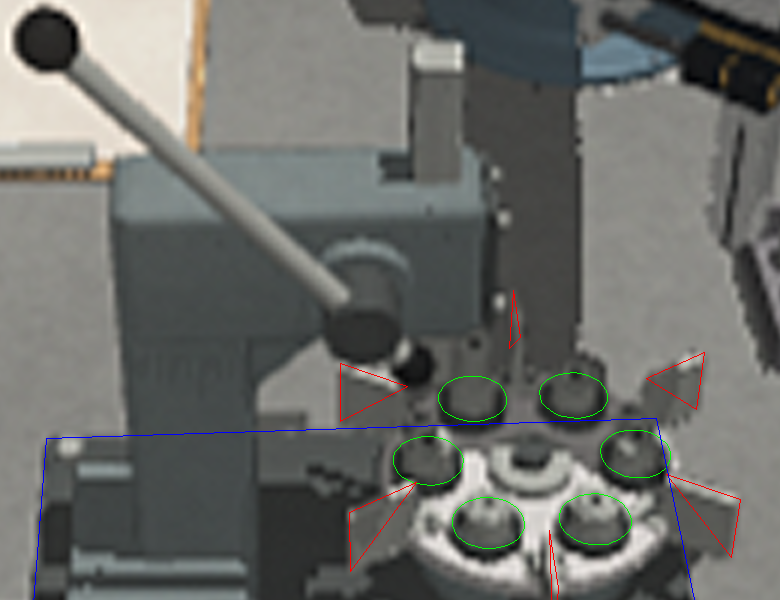

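The gripper sits above and to the right of the dial, clear of everything (fingers at about (740,190) in the crop). I'll descend between tabs.

Call:
{"name": "carry_out", "arguments": {"rows": [[0, 0, 0.03, 0], [0, 0, 0.06, 0], [0, 0, 0.09, 0], [0, 0, 0.11, 0], [0, 0, 0.125, 0], [0, 0, 0.134, 0], [0, 0, 0.134, 0]]}}

```text
time: 3.0
tcp_pos: [0.5198, 0.1571, 0.0876]
ee_rot: [0.847, 0.532, -0.001, -0.0]
contact_force: [-0.5, 1.0, 0.3]
opening: 0.0
```

```bash
python3 -c "
from h import *
plan(range(100,152,4))
f=np.load('f.npy')
draw(ctrl.read_camera('scene'),f,'pics/ds2.png',box=(180,140,130,100))"
```

```text
t 3.0 [0.51982186 0.15710891 0.08762423] F [-0.49198553  0.99711369  0.31328548] 3.6024573391727334e-05
100 [0.5204 0.1567 0.088 ] [-0.0001  0.0007 -0.0004]
104 [0.5144 0.1535 0.088 ] [-0.0055 -0.0033 -0.0004]
108 [0.5087 0.1499 0.088 ] [-0.0113 -0.0069 -0.0004]
112 [0.5032 0.146  0.088 ] [-0.0172 -0.0101 -0.0003]
116 [0.4981 0.1416 0.088 ] [-0.0234 -0.0129 -0.0003]
120 [0.4932 0.1369 0.088 ] [-0.0298 -0.0152 -0.0003]
124 [0.4887 0.1318 0.088 ] [-0.0363 -0.0171 -0.0003]
128 [0.4845 0.1265 0.088 ] [-0.0429 -0.0186 -0.0003]
132 [0.4807 0.1209 0.088 ] [-0.0496 -0.0195 -0.0003]
136 [0.4774 0.115  0.088 ] [-0.0563 -0.02   -0.0003]
140 [0.4744 0.1089 0.088 ] [-0.0631 -0.0201 -0.0003]
144 [0.4719 0.1026 0.088 ] [-0.0699 -0.0196 -0.0003]
148 [0.4698 0.0962 0.088 ] [-0.0766 -0.0187 -0.0003]
```

View pics/ds2.png

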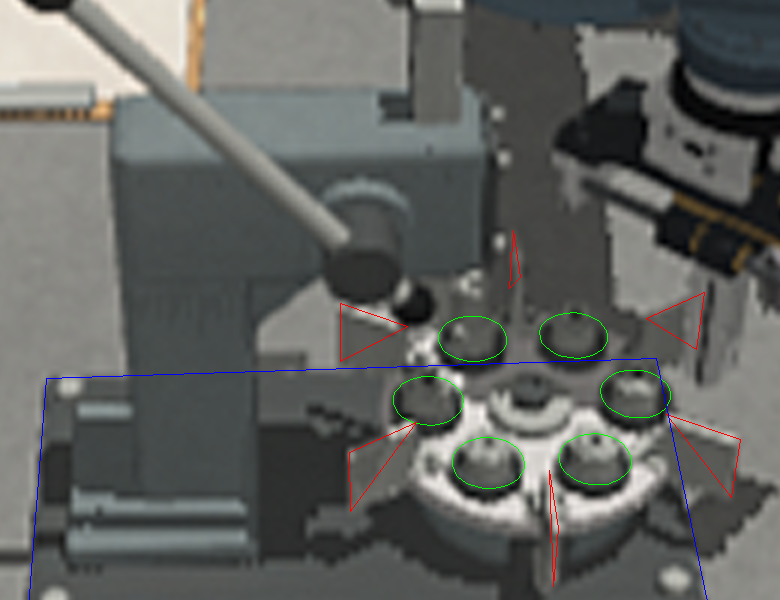

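The finger is down between the 60° and 120° tabs, at about (700,350) in the crop. I'll push gently along the arc.

Call:
{"name": "carry_out", "arguments": {"rows": [[-0.0055, -0.0035, 0, 0], [-0.011, -0.007, 0, 0], [-0.017, -0.01, 0, 0], [-0.0205, -0.0115, 0, 0], [-0.0235, -0.013, 0, 0], [-0.0265, -0.014, 0, 0], [-0.03, -0.015, 0, 0], [-0.033, -0.016, 0, 0]]}}

```text
time: 3.85
tcp_pos: [0.4923, 0.1338, 0.0889]
ee_rot: [0.847, 0.532, 0.001, 0.0]
contact_force: [3.5, 1.8, 2.2]
opening: 0.0002
```

Call:
{"name": "carry_out", "arguments": {"rows": [[-0.003, -0.001, 0, 0], [-0.0065, -0.002, 0, 0], [-0.01, -0.0025, 0, 0], [-0.0135, -0.003, 0, 0], [-0.0165, -0.0035, 0, 0], [-0.02, -0.0035, 0, 0], [-0.0235, -0.004, 0, 0]]}}

```text
time: 4.55
tcp_pos: [0.4773, 0.1142, 0.0881]
ee_rot: [0.847, 0.532, -0.001, -0.0]
contact_force: [2.0, 3.5, -0.5]
opening: 0.0001
```

```bash
python3 -c "
from h import *
plan(range(132,156,4))
f=np.load('f.npy')
draw(ctrl.read_camera('scene'),f,'pics/ds3.png',box=(180,140,130,100))"
```

```text
t 4.55 [0.47730519 0.11417109 0.08812703] F [ 1.99402024  3.52274742 -0.47868467] 6.890933788400558e-05
132 [0.4807 0.1209 0.088 ] [0.0075 0.0002 0.0001]
136 [0.4774 0.115  0.088 ] [ 0.0008 -0.0003  0.0001]
140 [0.4744 0.1089 0.088 ] [-0.006  -0.0003  0.0001]
144 [0.4719 0.1026 0.088 ] [-0.0127  0.0001  0.0001]
148 [0.4698 0.0962 0.088 ] [-0.0195  0.001   0.0001]
152 [0.4682 0.0896 0.088 ] [-0.0261  0.0024  0.0001]
```

View pics/ds3.png

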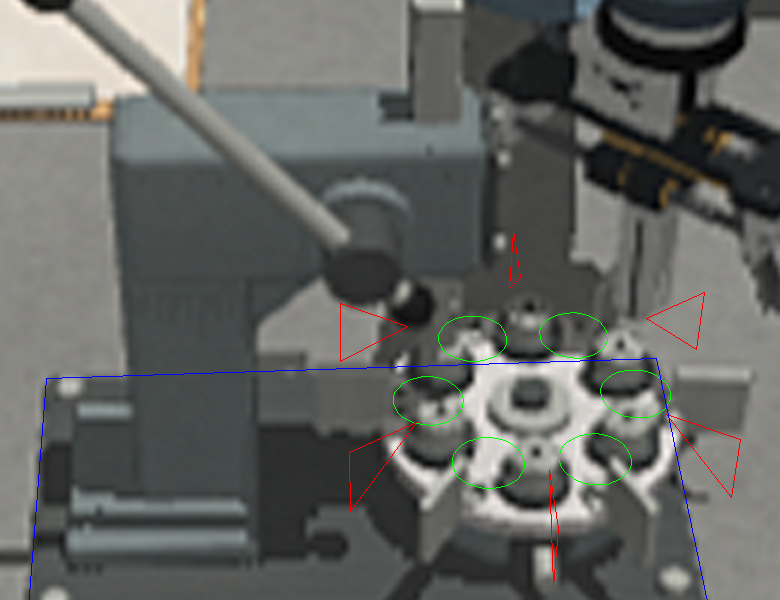

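The dial is about 25-28° round: nests stand mid-way and the tall plug is at about (460,325). I'll push on over the crest in small steps.

Call:
{"name": "carry_out", "arguments": {"rows": [[-0.0035, 0, 0, 0], [-0.007, 0, 0, 0], [-0.0105, 0, 0, 0], [-0.0135, 0, 0, 0], [-0.0135, 0, 0, 0], [-0.0135, 0, 0, 0]]}}

```text
time: 5.2
tcp_pos: [0.4719, 0.1021, 0.0884]
ee_rot: [0.847, 0.532, -0.0, -0.0]
contact_force: [-1.1, 0.4, 0.1]
opening: 0.0006
```

```bash
python3 -c "
from h import *
plan([144,148,152])
f=np.load('f.npy')
draw(ctrl.read_camera('scene'),f,'pics/ds4.png',box=(180,140,130,100))"
```

```text
t 5.2 [0.47192355 0.10214944 0.08835865] F [-1.11108487  0.42337799  0.14259546] 0.0006138014232966399
144 [0.4719 0.1026 0.088 ] [ 0.0004 -0.0002  0.0004]
148 [0.4698 0.0962 0.088 ] [-0.0063  0.0007  0.0004]
152 [0.4682 0.0896 0.088 ] [-0.0129  0.0021  0.0004]
```

View pics/ds4.png

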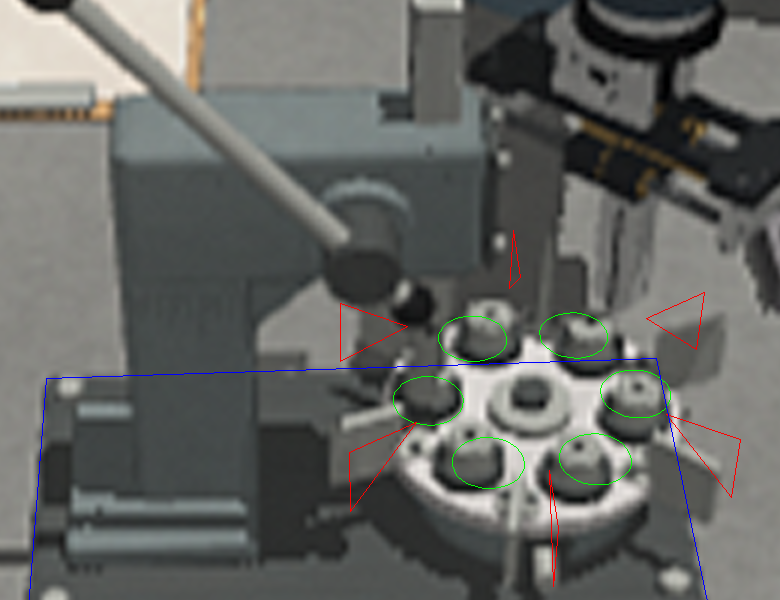

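It has gone over the crest and is running on to the next click, with no force on the finger. I'll let it settle, then lift and retreat.

Call:
{"name": "carry_out", "arguments": {"rows": [[0, 0, 0, 0], [0, 0, 0, 0], [0, 0, 0, 0], [0, 0, 0, 0], [0, 0, 0, 0], [0, 0, 0, 0], [0, 0, 0, 0], [0, 0, 0, 0]]}}

```text
time: 6.05
tcp_pos: [0.4721, 0.1023, 0.0885]
ee_rot: [0.847, 0.532, 0.0, 0.0]
contact_force: [0.5, -0.1, 0.7]
opening: 0.0001
```

Call:
{"name": "carry_out", "arguments": {"rows": [[0, 0, -0.015, 0], [0, 0, -0.04, 0], [0, 0, -0.065, 0], [0, 0, -0.09, 0], [0, 0, -0.115, 0], [0, 0, -0.13, 0], [0, 0, -0.135, 0]]}}

```text
time: 6.75
tcp_pos: [0.4731, 0.1023, 0.2255]
ee_rot: [0.847, 0.532, 0.002, 0.001]
contact_force: [0.3, 0.0, 0.7]
opening: 0.0004
```

Call:
{"name": "carry_out", "arguments": {"rows": [[0.01, -0.02, 0, 0], [0.035, -0.05, 0, 0], [0.06, -0.085, 0, 0], [0.085, -0.12, 0, 0], [0.11, -0.155, 0, 0], [0.13, -0.185, 0, 0], [0.14, -0.2, 0, 0], [0.14, -0.2, 0, 0]]}}

```text
time: 7.55
tcp_pos: [0.3511, 0.3164, 0.2224]
ee_rot: [0.846, 0.534, -0.001, -0.0]
contact_force: [0.4, -1.0, -0.6]
opening: 0.0005
```

Call:
{"name": "carry_out", "arguments": {"rows": [[0.01, -0.02, 0, 0], [0.035, -0.05, 0, 0], [0.06, -0.085, 0, 0], [0.085, -0.12, 0, 0], [0.1, -0.145, 0, 0], [0.11, -0.16, 0, 0], [0.11, -0.16, 0, 0]]}}

```text
time: 8.25
tcp_pos: [0.2559, 0.4841, 0.2226]
ee_rot: [0.846, 0.533, -0.001, 0.0]
contact_force: [-0.8, -0.0, -1.3]
opening: 0.0002
```

```bash
python3 -c "
from h import *
plan([])
f=np.load('f.npy')
S=ctrl.read_camera('scene')
draw(S,f,'pics/ds5.png',box=(180,140,130,100));draw(ctrl.read_camera('top'),f,'pics/dt5.png',box=(170,110,130,95))
cv2.imwrite('pics/s5.png',S['pixels'][:,:,::-1])"
```

```text
t 8.25 [0.25590714 0.48412229 0.22262094] F [-0.81749882 -0.00298085 -1.33383646] 0.0002381254286620934
```

View pics/ds5.png

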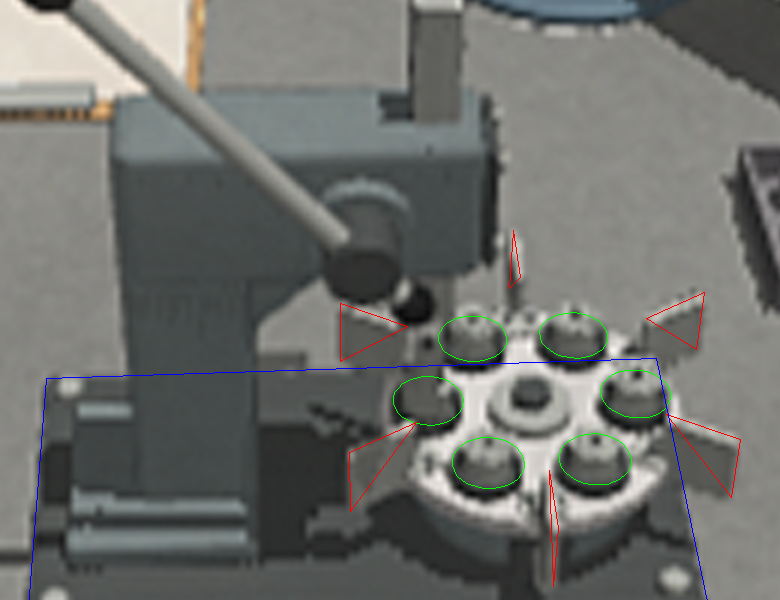

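View pics/dt5.png

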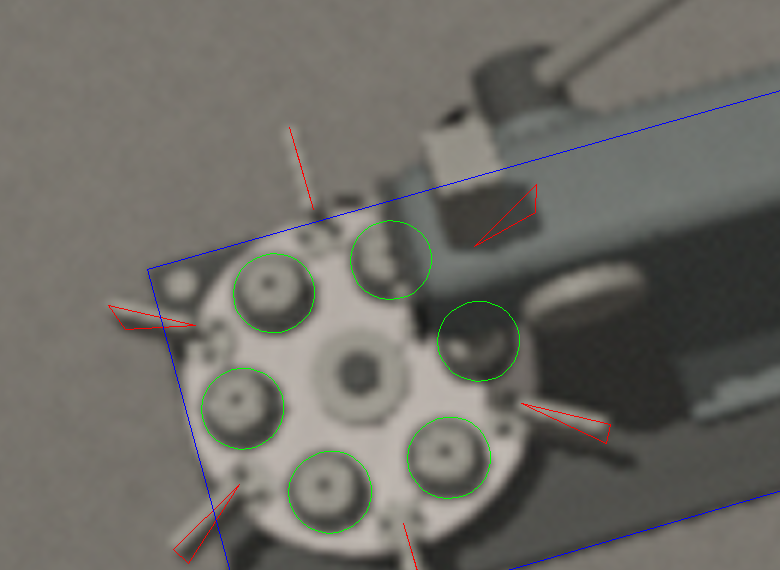

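View pics/s5.png

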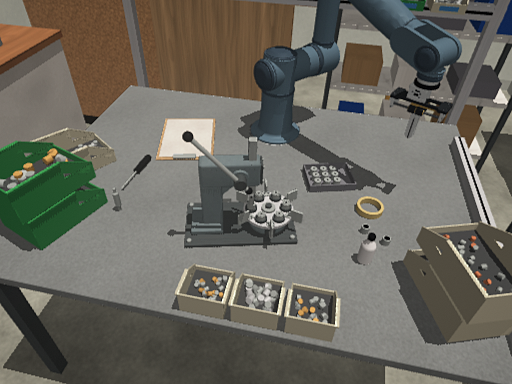

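Run:
```python
import cv2,numpy as np
a=cv2.imread('pics/scene0.png');a=cv2.resize(a,(512,384),interpolation=cv2.INTER_AREA)[180:220,230:275];b=cv2.imread('pics/s5.png')[180:220,230:275]
im=cv2.resize(np.hstack([a,b]),None,fx=8,fy=8,interpolation=cv2.INTER_CUBIC)
cv2.imwrite('pics/cmp.png',np.uint8(255*(im/255.)**.6))
```

```text
(no output)
```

View pics/cmp.png

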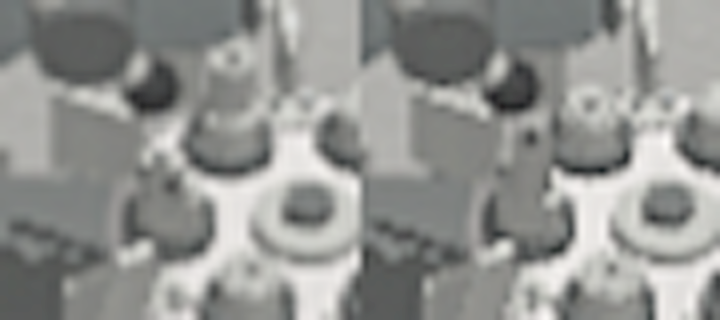

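Before is on the left, now is on the right. The tall plug has moved from (230,80) to the nest under the ram, at about (530,160), and the neighbouring nest now holds a flush sleeve.

```bash
python3 -c "
from rig import ctrl
print(ctrl.sign_off())"
```

```text
the job is handed in; nothing more can be done
None
```

The missed sleeve now sits in the click position under the press ram, and the job is handed in. It started one nest away from the ram, on the robot side. I pushed one tab counter-clockwise with the shut fingers, let the dial click home by itself, then lifted and moved clear.

- **Position:** in the last scene picture the proud plug is in the nest under the ram, and the other nests I could see hold flush sleeves. The tabs and nests line up with where they stood at the start, so the dial is fully seated one click on.
- **Forces and time:** the highest force I read was about 4.5 N while pushing, dropping to noise after release. The job took about 8 s.
- **Other things on the bench:** they look undisturbed in the last scene picture.
- **Limits of the checks:** the press head partly hides the station from above, so the position under the ram rests on the scene camera alone. At the start, the network search for `missed_mid` found nothing in the scene picture and only a weak hit in the top picture (0.46). I picked the sleeve out by eye from both pictures.

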